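# Fit the heatsinks to the finished boards

### The arm

A 7-joint arm with a two-finger parallel gripper is mounted at the origin on the work surface. World frame = base frame: x ahead of the robot, y to its left, z up, the work surface at z = 0. Lengths are in m, angles in rad, forces in N, time in s.
With the tool pointing down it reaches from about 0.35 to 0.9 m from the base axis. Payload 8.1 kg.
Tool frame: the origin (TCP) lies at the very end of the fingers, on their centre line; the grasp point (between the pads) lies 19 mm behind it (arm.tcp_to_grasp is the z of the grasp point in the tool frame, in m); z points along the fingers, y is the line along which they close (so a half turn about z gives the same grasp; the last joint's range is limited). The gripper opens to 92 mm and grips with 3 to 60 N. Pads are 19 mm wide; open, the fingers measure 130 mm over their backs; the gripper's body (75 mm by 190 mm) begins 47 mm behind the grasp point.
Start: joints at [1.136, 0.434, 0.025, 1.573, -0.012, 1.134, -0.075], TCP at [0.204, -0.591, 0.227] pointing down, gripper open.
Joint ranges: [-2.62, 2.62], [-0.44, 2.09], [-1.27, 1.32], [0.08, 2.57], [-1.32, 4.46], [0.12, 2], [-2.74, 2.74]. Speed limits (rad/s): [2.22, 2.22, 3.01, 3.01, 3.14, 3.14, 3.14].

### API

Orientations are given as a rotation vector (axis times angle).
In Python, from cell import readout, vision, sign_off, arm gives the robot as it stands. The module is installed in compiled form; this text tells all that it offers.
- The arm moves only by the shell command python3 -m creep 'ROWS' [FORCE]. ROWS is JSON, a list of rows, each a list of 5 numbers: the shift along the tool's x, y, z in units of 4 cm (1.0 is 4 cm), then the turn about the tool's z in units of 4 degrees (1.0 is 4 degrees), then the opening, from 0 (shut) to 1 (fully open). A call has 1 to 12 rows; each row shifts and turns the commanded pose from where the row before left it, along the tool's axes as they then stand; what a row does not reach is not made up. A row lasts 1/8 s, in which the tool goes at most 62.5 mm and 10.7 degrees, less where a joint would pass 70% of its speed; a pose out of reach is approached as far as the arm can. A call with a number of a shift or a turn outside -1 to 1 is refused whole. A call with a gripper value outside its range is refused whole. The fingers move at their own pace and stop on an object; FORCE is the grip in N (left out, the last holds). Time passes only in rows, so rows that do not move let the fingers close. It gives the time, the measured TCP pose, the force, the opening and the grip force at its end, in the units of the state.
- readout.observe(): the state, without advancing time (a new reading comes with each control period).
- vision.get_image(name): name is "scene" or "top" or "wrist"; returns a dict with "pixels" (400x640x3 uint8, blue, green, red), "z_map" (400x640 float32, m along the optical axis (not along the pixel's ray), 0 where there is no reading), "camera_matrix" (3x3 intrinsics, pixels), "position" and "rotation" of the camera in the world. Camera axes: x right, y up, looking along -z (the intrinsics and any distortion apply to the point x, -y, -z); pixel columns grow to the right and rows downward; lengths in m; the calibration is good to about 2 mm. A picture is of the moment at which its call begins.
- sign_off(): hands the job in; it is judged then, once.
The state is a dict: "clock": time; "joints": joint angles; "dq": joint speeds; "joint_efforts": joint torques, N m; "position": TCP position; "ee_rot": TCP orientation; "force": force on the tool from outside, world axes, zero at the start; "ft_torque": the same for the moment, N m; "width": opening from 0.0 (shut) to 1.0 (fully open); "gripper_force": force on a finger pad.
Only numpy, scipy, OpenCV 4.12 (cv2) and the standard library are available. Lean on these libraries where they do the work, as an engineer would, in place of code of your own. Each camera call takes 0.05 s, during which the arm holds its last target. There are 200 camera calls.

### The job

Four boards have been soldered and still lack their heatsinks. Pick the four aluminium heatsinks off the bench and set each one flat, centred and square on the part it fits: the large square one on the square processor, the small square one on the small square chip, the long bar along the row of three transistors, and the oblong one on the oblong converter module. Place them, do not drop them, and leave the solder reel and the tip cleaner where they stand.

Things in the scene. Friction and masses are not known exactly. Their poses are not given: they have to be found in the camera images.
- sink_large_square: The large square heatsink: plain aluminium with rows of short fins, 45 x 45 mm, 20 mm high, x and y along its sides. Loose, under 80 g, lies on the bench fins up. Origin: centre of its underside, z up. Its outer sides are upright over the whole height and can be gripped there.
- sink_small_square: The small square heatsink: plain aluminium with rows of short fins, 25 x 25 mm, 18 mm high, x and y along its sides. Loose, under 80 g, lies on the bench fins up. Origin: centre of its underside, z up. Its outer sides are upright over the whole height and can be gripped there.
- sink_bar: The long narrow heatsink: plain aluminium bar with unbroken lengthwise fins, 80 mm long (x) by 24 mm wide (y), 22 mm high. Loose, under 80 g, lies on the bench fins up. Origin: centre of its underside, z up. Its outer sides are upright over the whole height and can be gripped there.
- sink_oblong: The oblong heatsink: plain aluminium with unbroken lengthwise fins, 58 mm long (x) by 37 mm wide (y), 17 mm high. Loose, under 80 g, lies on the bench fins up. Origin: centre of its underside, z up. Its outer sides are upright over the whole height and can be gripped there.
- board_processor: Green circuit board, 100 mm along its x by 80 mm along y, screwed to the bench (immovable), upper face 14 mm above it. Origin: on the bench under the board's centre. At its centre a square processor with metal lid, 38 x 38 mm, top 18 mm above the bench. Small parts up to 11 mm high near the corners; 36 mm wide lanes along x and y through the centre are clear.
- board_driver: Green circuit board, 100 mm along its x by 80 mm along y, screwed to the bench (immovable), upper face 14 mm above it. Origin: on the bench under the board's centre. At its centre a small square black chip, 22 x 22 mm, legs all round, top 18 mm above the bench. Small parts up to 11 mm high near the corners; 36 mm wide lanes along x and y through the centre are clear.
- board_transistors: Green circuit board, 100 mm along its x by 80 mm along y, screwed to the bench (immovable), upper face 14 mm above it. Origin: on the bench under the board's centre. At its centre a row of three flat black transistors, the row 68 mm along x by 20 mm wide, tops 19 mm above the bench. Small parts up to 11 mm high near the corners; 36 mm wide lanes along x and y through the centre are clear.
- board_converter: Green circuit board, 100 mm along its x by 80 mm along y, screwed to the bench (immovable), upper face 14 mm above it. Origin: on the bench under the board's centre. At its centre an oblong converter module, 58 mm along x by 37 mm, flat metal top 26.5 mm above the bench. Small parts up to 11 mm high near the corners; 36 mm wide lanes along x and y through the centre are clear.
- solder_reel: Bystander: reel of solder wire standing on its flange, 54 mm diameter, 40 mm high, loose. Origin: centre of its underside.
- tip_cleaner: Bystander: round black tip cleaner with brass wool in its top, 60 mm diameter, 43 mm high, loose. Origin: centre of its underside.
Things that resemble listed ones, but are neither listed nor needed, are in the scene too. Leave any black or blue look-alike of the sink_bar alone.

How it is judged:
By the outcome, as a careful person would: the job done as asked, in the order asked, and still so for the second after the job is handed in, with the robot touching nothing.
It also fails if it takes over 115 s, if anything falls off the work surface, if the arm or the gripper's body presses on something with over 40 N, if the wrist force passes 120 N, or if a joint passes its speed limit or range.

## Working session

There is one attempt and no reset: what is moved stays moved. The work goes in short steps, Python scripts to look and compute and a shell command to move; the robot and the scene stay as the last step left them, time stands still between calls to the robot, and variables do not carry over. Pictures are saved under pics/ and viewed, at most 16 in all, crops included, and the job is handed in when it is done.

```bash
mkdir -p pics
cat > h.py <<'E'
import numpy as np, cv2
from scipy.spatial.transform import Rotation as R
from cell import readout, vision
def shot(n,f=None):
    d=vision.get_image(n)
    if f: cv2.imwrite('pics/'+f,d['pixels'])
    return d
def rot(d):
    r=np.array(d['rotation'],float)
    return r if r.shape==(3,3) else R.from_rotvec(r).as_matrix()
def cast(d,uv,h):
    uv=np.atleast_2d(uv).astype(float);K=np.array(d['camera_matrix'])
    c=np.c_[(uv[:,0]-K[0,2])/K[0,0],-(uv[:,1]-K[1,2])/K[1,1],-np.ones(len(uv))]@rot(d).T
    p=np.array(d['position']);return p+c*((h-p[2])/c[:,2])[:,None]
def cloud(d):
    z=d['z_map'];v,u=np.mgrid[:z.shape[0],:z.shape[1]];K=np.array(d['camera_matrix'])
    c=np.stack([(u-K[0,2])/K[0,0]*z,-(v-K[1,2])/K[1,1]*z,-z],-1)
    return c@rot(d).T+np.array(d['position'])
E
python3 - <<'E'
from h import *
a=shot('top','top1.png');b=shot('scene','scene1.png');c=shot('wrist','wrist1.png')
for d in(a,b,c):print({k:np.round(d[k],3).tolist() for k in('camera_matrix','position','rotation')},[k for k in d])
o=readout.observe();print(o)
print(np.round(R.from_rotvec(o['ee_rot']).as_matrix(),3))
E
```

```text
{'camera_matrix': [[372.013, 0.0, 321.515], [0.0, 372.013, 193.671], [0.0, 0.0, 1.0]], 'position': [0.31, 0.012, 0.935], 'rotation': [0.164, -0.171, -1.648]} ['pixels', 'z_map', 'camera_matrix', 'position', 'rotation']
{'camera_matrix': [[381.994, 0.0, 319.004], [0.0, 381.994, 204.847], [0.0, 0.0, 1.0]], 'position': [0.952, -0.771, 0.692], 'rotation': [0.917, 0.259, 0.494]} ['pixels', 'z_map', 'camera_matrix', 'position', 'rotation']
{'camera_matrix': [[346.873, 0.0, 321.604], [0.0, 346.873, 201.926], [0.0, 0.0, 1.0]], 'position': [0.282, -0.563, 0.385], 'rotation': [-0.265, 0.192, -1.229]} ['pixels', 'z_map', 'camera_matrix', 'position', 'rotation']
{'clock': 0.15, 'joints': array([ 1.13642387,  0.43503131,  0.02497034,  1.57386935, -0.01159897,
        1.13401741, -0.07507282]), 'dq': array([-0.001446  , -0.00162635,  0.00104704, -0.00054864, -0.00195942,
       -0.0005814 ,  0.00059247]), 'joint_efforts': array([ 2.09355319e-03, -6.68260074e+01,  9.86032784e-01, -3.14691246e+01,
       -6.05033222e-02,  3.92991956e-02,  9.06192599e-05]), 'position': array([ 0.20340628, -0.59056618,  0.22615212]), 'ee_rot': array([-3.09734962e+00, -5.18513577e-01,  4.70251223e-04]), 'force': array([ 0.65954448, -0.2931829 , -0.20888862]), 'ft_torque': array([ 0.01331377,  0.00970593, -0.03268579]), 'gripper_force': 0.0, 'width': 0.9984141433593224}
[[ 0.945  0.326 -0.   ]
 [ 0.326 -0.945  0.001]
 [-0.    -0.001 -1.   ]]
```

View pics/top1.png

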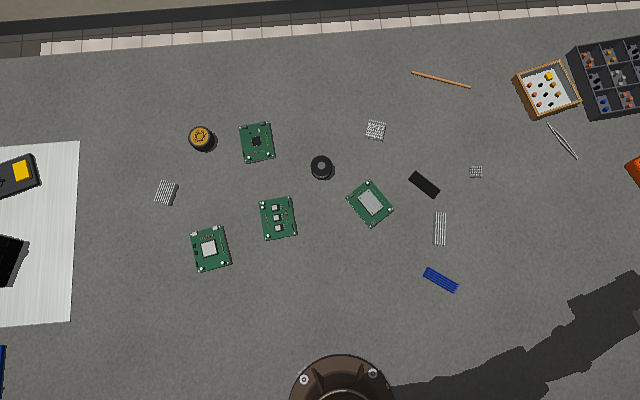

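View pics/scene1.png

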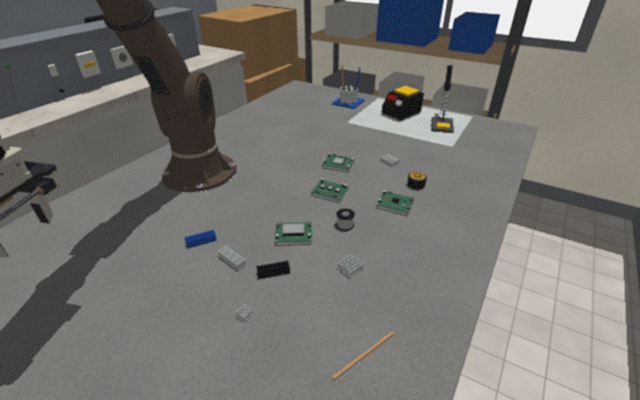

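```bash
cat >> h.py <<'E'
def blobs(d,mask,h,amin=60):
    """components of mask cast onto plane h: (centre px, world xy, sides mm, long-side yaw deg)"""
    out=[]
    n,l,s,c=cv2.connectedComponentsWithStats(mask.astype(np.uint8))
    for i in range(1,n):
        if s[i,4]<amin: continue
        cs,_=cv2.findContours((l==i).astype(np.uint8),cv2.RETR_EXTERNAL,cv2.CHAIN_APPROX_NONE)
        p=cast(d,cs[0][:,0,:],h)[:,:2]
        (x,y),(w,hh),a=cv2.minAreaRect((p*1000).astype(np.float32))
        if w<hh: w,hh,a=hh,w,a+90
        out.append((c[i].round(1).tolist(),round(x,1),round(y,1),round(w,1),round(hh,1),round((a+90)%180-90,1),int(s[i,4])))
    return out
def green(d):
    hsv=cv2.cvtColor(d['pixels'],cv2.COLOR_BGR2HSV);return cv2.morphologyEx(cv2.inRange(hsv,(45,70,30),(90,255,255)),cv2.MORPH_CLOSE,np.ones((7,7)))>0
def bright(d,v=125):
    hsv=cv2.cvtColor(d['pixels'],cv2.COLOR_BGR2HSV);return cv2.morphologyEx(((hsv[...,2]>v)&(hsv[...,1]<60)).astype(np.uint8),cv2.MORPH_CLOSE,np.ones((3,3)))>0
E
python3 - <<'E'
from h import *
a=shot('top');b=shot('scene')
P=cloud(a)
for n,d in(('top',a),('scene',b)):
  print(n);print('green');[print(*x) for x in blobs(d,green(d),.014,150)]
  print('bright');[print(*x) for x in blobs(d,bright(d),.019,40) if 150<x[1]<900 and abs(x[2])<700]
for u,v in((257,142),(278,218),(210,248),(369,203),(476,172),(376,130),(440,228),(166,192),(321,167),(201,138),(300,300)):print((u,v),P[v,u].round(4))
E
```

```text
top
green
[256.2, 141.7] 661.1 158.8 99.5 79.8 7.0 1009
[369.5, 203.4] 473.0 -118.0 99.9 79.9 33.2 874
[276.9, 217.7] 455.7 116.3 100.3 80.6 6.5 1266
[209.4, 249.0] 393.2 287.1 100.0 80.6 11.4 1070
bright
[545.8, 91.0] 743.5 -622.4 119.0 104.9 14.1 1136
[375.0, 128.6] 665.5 -153.0 52.2 46.1 -18.1 300
[563.2, 141.0] 594.5 -632.9 119.5 13.4 24.9 153
[475.8, 170.7] 532.6 -396.0 30.6 23.8 85.1 118
[163.9, 191.6] 544.5 396.1 58.9 38.7 -19.5 343
[369.9, 201.6] 475.2 -119.0 57.3 36.0 32.5 325
[440.1, 228.4] 394.6 -283.6 83.9 24.6 -8.8 350
[208.4, 248.0] 393.3 286.8 32.5 31.7 11.5 173
scene
green
[337.4, 161.8] 393.9 288.4 94.7 75.3 10.3 200
[329.5, 189.2] 456.0 118.3 95.6 76.2 7.0 383
[394.7, 201.3] 661.6 161.2 95.5 76.1 6.2 414
[293.2, 234.9] 473.3 -117.1 95.8 76.8 30.4 329
bright
[338.0, 159.9] 391.9 292.5 36.3 28.6 -62.0 41
[221.8, 234.1] 319.9 -232.1 30.9 29.0 30.4 45
[92.4, 277.0] 159.8 -499.3 57.3 29.1 -68.8 81
[107.2, 308.7] 287.2 -535.9 184.8 173.3 -66.9 1973
[397.6, 288.8] 799.9 -170.8 56.7 37.6 85.8 116
[79.7, 294.4] 187.3 -552.0 47.2 34.8 -81.8 70
[160.8, 299.8] 353.3 -469.5 78.6
[... 173 characters left out ...]
0 -658.4 50.0 16.7 -37.3 85
[60.0, 364.0] 311.9 -675.8 27.4 23.4 -52.9 64
[117.4, 368.6] 416.1 -622.7 16.2 15.4 -29.5 40
[254.4, 377.2] 651.6 -505.9 45.4 24.4 -16.1 125
[145.3, 387.4] 485.6 -618.3 50.6 24.4 -11.0 153
[328.0, 389.8] 781.3 -454.2 39.0 25.7 30.7 121
[344.8, 388.2] 798.4 -438.4 35.5 14.2 4.7 77
(257, 142) [0.6567 0.1557 0.0185]
(278, 218) [0.4533 0.1131 0.0181]
(210, 248) [0.3935 0.2838 0.0165]
(369, 203) [ 0.4705 -0.1153  0.0261]
(476, 172) [ 0.5284 -0.3957  0.0201]
(376, 130) [ 0.6695 -0.1589  0.0022]
(440, 228) [ 0.3943 -0.2822  0.0235]
(166, 192) [0.5456 0.3951 0.0088]
(321, 167) [ 0.5686 -0.004   0.042 ]
(201, 138) [0.6706 0.2933 0.0419]
(300, 300) [ 0.2516  0.0738 -0.0007]
```

View pics/wrist1.png

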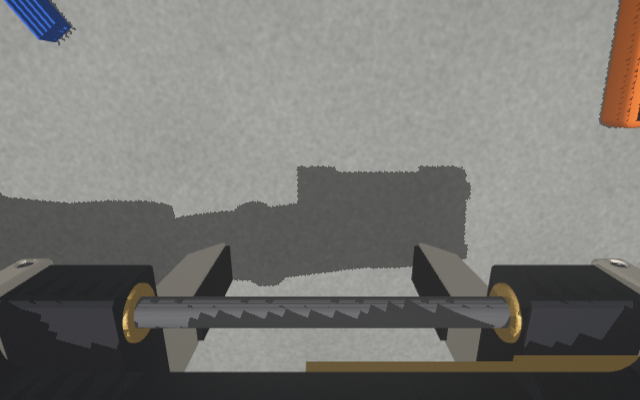

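```bash
cat >> h.py <<'E'
def pose():
    o=readout.observe();M=R.from_rotvec(o['ee_rot']).as_matrix()
    return o,M,np.degrees(np.arctan2(M[1,0],M[0,0]))
def go(x,y,z=None,yaw=None,ahead=0):
    """print the units (4 cm, 4 deg) from here to TCP at x,y,z mm; the turn comes first"""
    o,M,a=pose();p=o['position']*1000
    yaw=a if yaw is None else yaw; z=p[2] if z is None else z
    c,s=np.cos(np.radians(yaw)),np.sin(np.radians(yaw));dx,dy=x-ahead*c-p[0],y-ahead*s-p[1]
    print('t %.2f pos'%o['clock'],p.round(1),'yaw %.2f'%a,'| turn %.3f then x %.3f y %.3f z %.3f'%((a-yaw)/4,(dx*c+dy*s)/40,(dx*s-dy*c)/40,(p[2]-z)/40))
E
python3 - <<'E'
from h import *
go(665.5,-153,166,-18,90)
d=vision.get_image('wrist');o,M,a=pose();print((M.T@rot(d)).round(3),(M.T@(d['position']-o['position'])).round(4))
E
```

```text
t 0.25 pos [ 203.5 -590.7  226.4] yaw 19.01 | turn 9.252 then x 5.353 y -13.977 z 1.509
[[-0.     0.953  0.302]
 [ 1.     0.     0.001]
 [ 0.001  0.302 -0.953]] [ 0.083  -0.0004 -0.1586]
```

```bash
python3 -m creep '[[0,0,0.15,0.925,1],[0,0,0.15,0.925,1],[0,0,0.15,0.925,1],[0,0,0.15,0.925,1],[0,0,0.15,0.925,1],[0,0,0.15,0.925,1],[0,0,0.15,0.925,1],[0,0,0.15,0.925,1],[0,0,0.15,0.925,1],[0,0,0.15,0.925,1],[0,0,0,0,1]]'
python3 -m creep '[[0.45,-1,0,0,1],[0.45,-1,0,0,1],[0.45,-1,0,0,1],[0.45,-1,0,0,1],[0.45,-1,0,0,1],[0.45,-1,0,0,1],[0.45,-1,0,0,1],[0.45,-1,0,0,1],[0.45,-1,0,0,1],[0.45,-1,0,0,1],[0.45,-1,0,0,1],[0.45,-1,0,0,1]]'
python3 -m creep '[[0,-1,0,0,1],[0,-0.95,0,0,1],[0,0,0,0,1],[0,0,0,0,1]]'
python3 - <<'E'
from h import *
go(665.5,-153,8,-18,0)
d=shot('wrist','w2.png')
for v in(125,150,170):
  print(v);[print(*x) for x in blobs(d,bright(d,v),.020,300)]
P=cloud(d);np.save('P.npy',P)
m=(P[...,2]>.013)&(P[...,2]<.03)&(np.hypot(P[...,0]-.665,P[...,1]+.153)<.06)
print(m.sum(),cv2.minAreaRect((P[m][:,:2]*1000).astype(np.float32)))
E
```

```text
clock: 1.68
position: [0.2035, -0.5906, 0.1662]
ee_rot: [-3.102, 0.49, 0.001]
force: [-0.1, -0.2, -0.2]
width: 1.0
gripper_force: 0.0
clock: 3.18
position: [0.5583, -0.2002, 0.1672]
ee_rot: [3.103, -0.489, 0.001]
force: [-0.1, -1.0, -0.6]
width: 1.001
gripper_force: 0.0
clock: 3.68
position: [0.5813, -0.1276, 0.167]
ee_rot: [3.102, -0.49, 0.0]
force: [-0.2, -0.3, 0.4]
width: 1.0
gripper_force: 0.0
t 3.67 pos [ 581.3 -127.6  167. ] yaw -17.95 | turn 0.012 then x 2.198 y -0.047 z 3.974
125
[314.0, 118.1] 599.9 -130.1 630.0 265.2 72.0 135196
[191.3, 241.7] 568.2 8.8 20.9 20.0 -25.0 361
[340.0, 284.6] 470.6 -114.0 58.5 39.0 33.0 1283
[312.0, 347.5] 410.6 -69.4 283.6 55.8 72.0 9233
150
[314.4, 116.4] 600.0 -130.0 629.0 265.1 72.0 132460
[191.1, 241.5] 568.7 9.1 19.7 17.8 72.0 311
[340.0, 284.6] 470.4 -114.1 58.1 38.4 33.1 1243
[312.0, 347.4] 409.5 -73.0 275.6 53.2 72.0 8627
170
[473.2, 26.3] 671.1 -280.5 41.3 31.6 79.9 592
[254.9, 41.9] 714.4 -113.1 32.8 16.5 12.6 311
[325.8, 86.6] 664.4 -152.4 219.9 84.6 65.0 10878
[459.3, 64.3] 645.9 -266.9 32.9 17.0 35.9 456
[165.8, 97.5] 696.9 -28.2 51.8 24.0 10.4 588
[208.0, 101.6] 684.8 -58.1 37.0 28.4 75.7 673
[622.3, 151.5] 527.8 -389.7 52.6 27.7 -25.7 598
[57.6, 144.6] 686.4 77.4 55.0 29.2 62.4 617
[271.3, 244.6] 543.7 -61.8 113.4 79.5 -48.6 3525
[352.7, 222.6] 544.1 -142.4 49.5 32.5 42.1 647
[339.6, 284.2] 470.7 -113.9 57.1 37.8 33.0 1169
932 ((668.0873413085938, -151.63787841796875), (44.93906784057617, 44.41486740112305), 71.88040161132812)
```

View pics/w2.png

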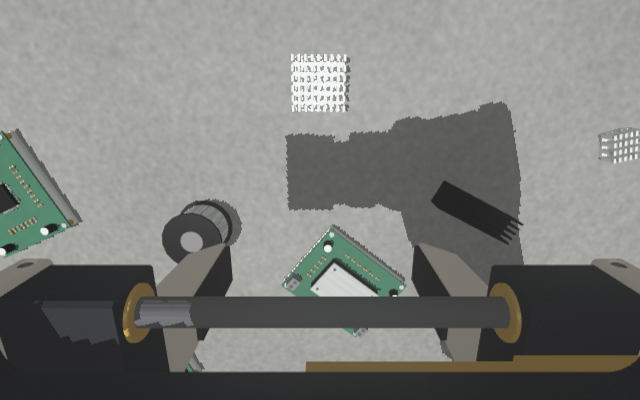

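```bash
python3 -m creep '[[0.75,-0.05,0,0,1],[0.75,-0.05,0.5,0,1],[0.75,0,0.7,0.04,1],[0,0,0.8,0,1],[0,0,0.8,0,1],[0,0,0.7,0,1],[0,0,0.35,0,1],[0,0,0.2,0,1],[0,0,0,0,1]]' 12
python3 -m creep '[[0,0,0,0,0.4],[0,0,0,0,0.4],[0,0,0,0,0.4],[0,0,0,0,0.4],[0,0,0,0,0.4],[0,0,0,0,0.4],[0,0,0,0,0.4],[0,0,0,0,0.4]]' 12
python3 -c "
from h import *
go(393,287,170,11.4,60)"
```

```text
clock: 4.85
position: [0.6683, -0.1514, 0.005]
ee_rot: [3.102, -0.496, 0.0]
force: [-0.2, 0.3, -0.5]
width: 0.994
gripper_force: 0.0
clock: 5.85
position: [0.6682, -0.151, 0.0047]
ee_rot: [3.102, -0.496, -0.0]
force: [1.0, -0.6, 0.9]
width: 0.49
gripper_force: 12.0
t 5.85 pos [ 668.2 -151.     4.7] yaw -18.16 | turn -7.389 then x -6.079 y -12.094 z -4.131
```

```bash
python3 -m creep '[[0,0,-0.3,0,0.4],[0,0,-0.6,-0.73,0.4],[0,0,-0.8,-0.74,0.4],[0,0,-0.8,-0.74,0.4],[0,0,-0.5,-0.74,0.4],[0,0,-0.3,-0.74,0.4],[0,0,0,-0.74,0.4],[0,0,0,-0.74,0.4],[0,0,0,-0.74,0.4],[0,0,0,-0.74,0.4],[0,0,0,-0.74,0.4],[0,0,0,0,0.4]]'
python3 -m creep '[[-0.5,-1,0,0,0.4],[-0.5,-1,0,0,0.4],[-0.5,-1,0,0,0.4],[-0.5,-1,0,0,0.4],[-0.5,-1,0,0,0.4],[-0.5,-1,0,0,0.4],[-0.5,-1,0,0,0.4],[-0.5,-1,0,0,0.4],[-0.5,-1,0,0,0.4],[-0.5,-1,0,0,0.4],[-0.5,-1,0,0,0.4],[-0.5,-1,0,0,0.4]]'
python3 -m creep '[[0,0,0,0,0.4],[0,0,0,0,0.4],[0,0,0,0,0.4]]'
cat >> h.py <<'E'
def fit(P,zlo,zhi,x,y,r):
    m=(P[...,2]>zlo)&(P[...,2]<zhi)&(np.hypot(P[...,0]-x,P[...,1]-y)<r)
    (X,Y),(w,h),a=cv2.minAreaRect((P[m][:,:2]*1000).astype(np.float32))
    if w<h: w,h,a=h,w,a+90
    print('fit n%d z %.1f: %.1f %.1f  %.1fx%.1f yaw %.2f'%(m.sum(),np.median(P[m][:,2])*1000,X,Y,w,h,(a+90)%180-90))
def boards(d,u=None):
    [print('green',*x) for x in blobs(d,green(d),.014,1500)]
def held(d,P,sz):
    """top face of the held part in tool axes"""
    o,M,a=pose();T=(P-o['position'])@M
    m=(abs(T[...,0])<.05)&(abs(T[...,1])<.025)&(T[...,2]>-.025)&(T[...,2]<.01)
    q=T[m];print('held n',len(q),'tool x %.1f..%.1f z %.1f..%.1f'%(*np.percentile(q[:,0]*1000,[1,99]),*np.percentile(q[:,2]*1000,[1,99])))
E
python3 - <<'E'
from h import *
d=shot('wrist','w3.png');P=cloud(d);boards(d);held(d,P,45)
fit(P,.0165,.0195,.393,.287,.03);go(393,287,23)
E
```

```text
clock: 7.35
position: [0.6683, -0.151, 0.1374]
ee_rot: [3.126, 0.312, 0.001]
force: [-0.3, -1.6, -0.7]
width: 0.486
gripper_force: 12.0
clock: 8.85
position: [0.3373, 0.2733, 0.1373]
ee_rot: [-3.126, -0.309, -0.002]
force: [0.5, 0.9, 0.2]
width: 0.487
gripper_force: 12.0
clock: 9.22
position: [0.3388, 0.2711, 0.1368]
ee_rot: [3.126, 0.308, 0.0]
force: [0.9, -0.5, -0.7]
width: 0.49
gripper_force: 12.0
green [547.7, 83.8] 456.7 118.9 99.4 80.1 5.8 11609
green [314.9, 119.8] 394.7 289.6 97.9 79.8 11.2 9315
held n 7900 tool x -17.7..23.0 z -22.8..2.5
fit n1812 z 18.4: 394.5 289.4  50.9x50.6 yaw -41.86
t 9.28 pos [338.8 271.2 136.7] yaw 11.27 | turn 0.000 then x 1.407 y -0.123 z 2.844
```

View pics/w3.png

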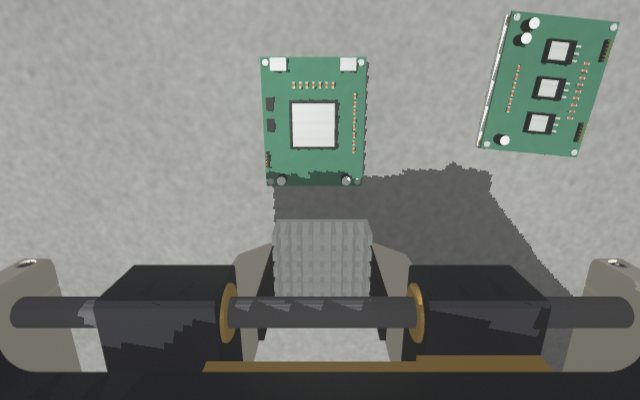

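Run:
```python
from h import *
d=shot('wrist');P=cloud(d);o,M,a=pose()
[print(*x) for x in blobs(d,bright(d,190),.018,500) if abs(x[1]-394)<30 and abs(x[2]-288)<30]
hsv=cv2.cvtColor(d['pixels'],cv2.COLOR_BGR2HSV)
m=~(cv2.inRange(hsv,(45,60,30),(90,255,255))>0);m[:95]=0;m[156:]=0;m[:,:284]=0;m[:,345:]=0
m=cv2.morphologyEx(m.astype(np.uint8),cv2.MORPH_OPEN,np.ones((9,9)))
[print('pkg',*x) for x in blobs(d,m,.018,500)]
T=(P-o['position'])@M*1000
for r in(225,230,240,250,258):
  t=T[r,262:385];t=t[(t[:,2]>-22)&(t[:,2]<-5)];print(r,t[[0,-1]].round(1).tolist())
for c in(290,320,350):
  t=T[205:260,c];k=np.where(t[:,2]<5)[0][0];print(c,205+k,t[k].round(1),t[k+1].round(1))
```

```text
[312.8, 124.1] 395.0 289.8 32.9 32.2 -78.8 1771
pkg [313.3, 123.9] 395.0 289.6 37.7 36.8 -78.8 2369
225 [[22.9, -22.6, -5.1], [22.8, 16.4, -5.0]]
230 [[22.6, -22.8, -10.6], [23.3, 21.5, -12.5]]
240 [[20.1, -22.6, -16.3], [20.3, 21.5, -16.8]]
250 [[11.8, -28.7, -9.2], [11.8, 29.1, -9.1]]
258 [[12.0, -27.2, -17.8], [11.7, 27.7, -17.4]]
290 219 [ 22.6 -16.2   3.7] [ 23.1 -16.    1. ]
320 219 [22.6 -1.3  3.7] [22.9 -1.2  1.7]
350 219 [22.3 13.8  4.5] [22.6 13.6  2.4]
```

```bash
python3 -m creep '[[0.75,-0.08,0.3,0,0.4],[0.7,-0.08,0.5,0,0.4],[0,0,0.7,0,0.4],[0,0,0.7,0,0.4],[0,0,0.3,0,0.4],[0,0,0.2,0,0.4],[0,0,0.1,0,0.4],[0,0,0.03,0,0.4],[0,0,0,0,0.4],[0,0,0,0,0.4]]'
```

```text
clock: 10.58
position: [0.3938, 0.29, 0.0239]
ee_rot: [-3.126, -0.312, -0.001]
force: [-0.4, 0.5, 0.1]
width: 0.49
gripper_force: 12.0
```

```bash
python3 -m creep '[[0.011,0.033,0,0,0.4],[0,0,0.015,0,0.4],[0,0,0.015,0,0.4],[0,0,0,0,0.4],[0,0,0,0,0.4]]'
```

```text
clock: 11.2
position: [0.3944, 0.2886, 0.0226]
ee_rot: [3.126, 0.312, 0.0]
force: [-0.4, -2.2, 5.6]
width: 0.487
gripper_force: 12.0
```

```bash
python3 -m creep '[[0,0,0,0,0.6],[0,0,0,0,0.75],[0,0,0,0,0.85],[0,0,-0.5,0,0.9],[0,0,-1,0,1],[-0.5,0,-1,0,1],[-1,0,-0.5,0,1],[0,0,0,0,1],[0,0,0,0,1]]'
python3 - <<'E'
from h import *
d=shot('wrist','w4.png');P=cloud(d);boards(d)
fit(P,.033,.042,.394,.289,.04)
go(532,-396,150,-5,60)
E
```

```text
clock: 12.32
position: [0.336, 0.2768, 0.1423]
ee_rot: [-3.126, -0.312, -0.001]
force: [0.3, 0.9, -0.8]
width: 0.999
gripper_force: 0.0
green [551.8, 82.4] 456.6 118.9 99.5 80.1 5.8 11208
green [323.2, 112.6] 394.8 289.6 98.5 79.8 11.2 7289
fit n1121 z 38.5: 394.6 289.3  45.1x44.8 yaw -78.61
t 12.38 pos [336.1 276.7 142. ] yaw 11.38 | turn 4.095 then x 4.845 y 16.328 z -0.201
```

View pics/w4.png

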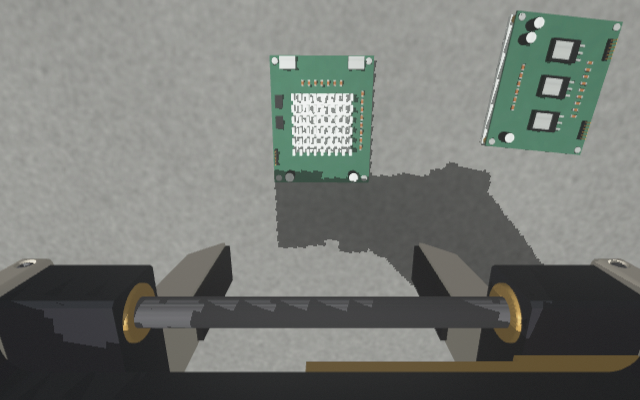

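```bash
python3 -m creep '[[0,0,-0.04,0.82,1],[0,0,-0.04,0.82,1],[0,0,-0.04,0.82,1],[0,0,-0.04,0.82,1],[0,0,-0.04,0.82,1],[0.3,1,0,0,1],[0.3,1,0,0,1],[0.3,1,0,0,1],[0.3,1,0,0,1],[0.3,1,0,0,1],[0.3,1,0,0,1],[0.3,1,0,0,1]]'
python3 -m creep '[[0.3,1,0,0,1],[0.3,1,0,0,1],[0.3,1,0,0,1],[0.3,1,0,0,1],[0.3,1,0,0,1],[0.3,1,0,0,1],[0.3,1,0,0,1],[0.3,1,0,0,1],[0.3,1,0,0,1],[0,0.3,0,0,1],[0,0,0,0,1],[0,0,0,0,1]]'
python3 - <<'E'
from h import *
d=shot('wrist','w5.png');P=cloud(d)
fit(P,.012,.025,.533,-.395,.04)
go(532,-396,4)
E
```

```text
clock: 13.88
position: [0.3954, -0.0113, 0.1498]
ee_rot: [3.138, -0.138, -0.001]
force: [0.6, 0.5, 1.0]
width: 0.997
gripper_force: 0.0
clock: 15.38
position: [0.4701, -0.3879, 0.1498]
ee_rot: [-3.137, 0.135, 0.001]
force: [0.7, 0.8, 0.1]
width: 1.003
gripper_force: 0.0
fit n349 z 18.4: 533.5 -396.0  24.7x23.9 yaw 85.01
t 15.43 pos [ 470.2 -387.9  150.1] yaw -4.90 | turn 0.000 then x 1.556 y 0.070 z 3.652
```

View pics/w5.png

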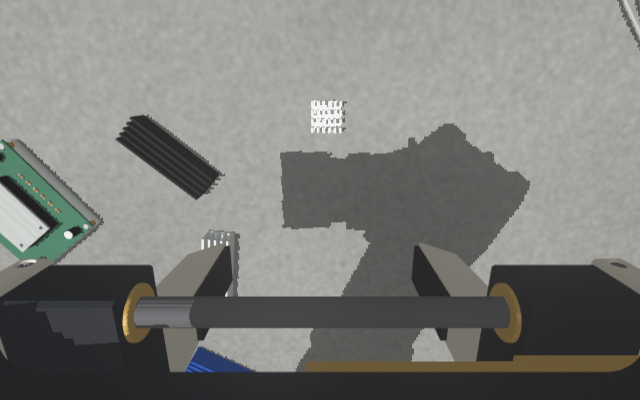

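```bash
python3 -m creep '[[0.8,0.067,0.3,0,1],[0.793,0,0.5,0,1],[0,0,0.7,0,1],[0,0,0.8,0,1],[0,0,0.7,0,1],[0,0,0.4,0,1],[0,0,0.252,0,1],[0,0,0,0,0.8],[0,0,0,0,0.5],[0,0,0,0,0.2],[0,0,0,0,0.2],[0,0,0,0,0.2]]' 12
python3 -m creep '[[0,0,0,0,0.2],[0,0,0,0,0.2],[0,0,0,0,0.2],[0,0,0,0,0.2]]' 12
python3 -c "
from h import *
go(661,159.5,135,6.8,60)"
```

```text
clock: 16.92
position: [0.5334, -0.3977, 0.0045]
ee_rot: [3.138, -0.137, 0.001]
force: [-0.1, 0.1, 0.4]
width: 0.503
gripper_force: 0.0
clock: 17.42
position: [0.5332, -0.3977, 0.0042]
ee_rot: [3.139, -0.137, -0.0]
force: [-0.3, 0.7, -0.3]
width: 0.272
gripper_force: 12.0
t 17.43 pos [ 533.2 -397.7    4.2] yaw -4.99 | turn -2.948 then x 3.321 y -13.453 z -3.270
```

```bash
python3 -m creep '[[0,0,-0.3,0,0.2],[0,0,-0.6,-0.5,0.2],[0,0,-0.8,-0.6,0.2],[0,0,-0.8,-0.6,0.2],[0,0,-0.5,-0.65,0.2],[0,0,-0.27,-0.6,0.2],[0.24,-1,0,0,0.2],[0.24,-1,0,0,0.2],[0.24,-1,0,0,0.2],[0.24,-1,0,0,0.2],[0.24,-1,0,0,0.2],[0.24,-1,0,0,0.2]]'
python3 -m creep '[[0.24,-1,0,0,0.2],[0.24,-1,0,0,0.2],[0.24,-1,0,0,0.2],[0.24,-1,0,0,0.2],[0.24,-1,0,0,0.2],[0.24,-1,0,0,0.2],[0.24,-1,0,0,0.2],[0.2,-0.45,0,0,0.2],[0,0,0,0,0.2],[0,0,0,0,0.2],[0,0,0,0,0.2]]'
cat >> h.py <<'E'
def hold(P):
    o,M,a=pose();T=(P-o['position'])@M*1000
    for c in range(290,360,12):
        t=T[195:262,c];k=np.where((t[:,2]<6)&(t[:,2]>-30))[0]
        if len(k): print('front',c,195+k[0],t[k[0]+1].round(1))
    for r in range(222,262,6):
        t=T[r,262:385];t=t[(t[:,2]>-22)&(t[:,2]<8)]
        if len(t): print('side',r,t[[0,-1]].round(1).tolist())
E
python3 - <<'E'
from h import *
d=shot('wrist','w6.png');P=cloud(d);boards(d);hold(P)
fit(P,.0165,.0215,.662,.1605,.014)
hsv=cv2.cvtColor(d['pixels'],cv2.COLOR_BGR2HSV)
dk=(hsv[...,2]<60).astype(np.uint8)
dk=cv2.morphologyEx(dk,cv2.MORPH_OPEN,np.ones((5,5)))
[print('dark',*x) for x in blobs(d,dk,.018,150) if abs(x[1]-661)<40 and abs(x[2]-159)<40]
go(662,160.5,22.3)
E
```

```text
clock: 18.92
position: [0.5618, -0.1512, 0.135]
ee_rot: [-3.136, -0.187, 0.001]
force: [0.3, 0.7, 0.1]
width: 0.269
gripper_force: 12.0
clock: 20.3
position: [0.6015, 0.1501, 0.1351]
ee_rot: [3.135, 0.182, -0.0]
force: [0.6, -1.0, -1.1]
width: 0.273
gripper_force: 12.0
green [317.6, 116.0] 662.4 161.3 98.9 79.8 6.5 11092
green [323.2, 344.3] 452.1 126.5 64.2 37.5 -83.4 1587
front 290 242 [ 11.4 -15.9  -0.7]
front 302 238 [ 12.3 -10.1   2.3]
front 314 238 [12.4 -4.1  1.9]
front 326 238 [12.5  2.   1.6]
front 338 238 [12.3  8.   2. ]
front 350 245 [10.2 13.8 -1.7]
side 240 [[12.3, -12.5, 0.9], [12.9, 11.9, -0.5]]
side 246 [[11.9, -20.8, -5.3], [11.7, 20.3, -4.9]]
side 252 [[11.7, -27.1, -11.5], [12.1, 26.4, -12.2]]
side 258 [[11.7, -27.0, -17.6], [11.0, 28.1, -16.3]]
fit n816 z 18.6: 662.4 161.8  24.4x24.2 yaw 6.48
t 20.35 pos [601.5 150.4 135.1] yaw 6.68 | turn 0.000 then x 1.532 y -0.074 z 2.821
```

View pics/w6.png

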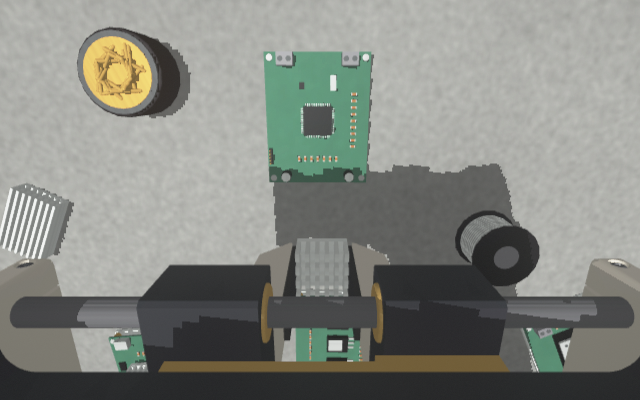

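```bash
python3 -m creep '[[0.75,-0.091,0.3,0,0.2],[0.793,0,0.5,0.05,0.2],[0,0,0.7,0,0.2],[0,0,0.7,0,0.2],[0,0,0.3,0,0.2],[0,0,0.2,0,0.2],[0,0,0.07,0,0.2],[0,0,0.01,0,0.2],[0,0,0,0,0.2],[0,0,0,0,0.2]]'
python3 -c "
from h import *
go(662.4,161.2,22,6.5)"
```

```text
clock: 21.6
position: [0.6625, 0.1633, 0.0243]
ee_rot: [-3.136, -0.181, -0.001]
force: [-0.1, -0.4, -0.9]
width: 0.27
gripper_force: 12.0
t 21.60 pos [662.5 163.3  24.3] yaw 6.61 | turn 0.027 then x -0.009 y 0.052 z 0.059
```

```bash
python3 -m creep '[[-0.008,0.05,0,0.027,0.2],[0,0,0.02,0,0.2],[0,0,0.02,0,0.2],[0,0,0.01,0,0.2],[0,0,0,0,0.2]]'
python3 -c "
from h import *
go(662.4,161.2,22,6.5)"
```

```text
clock: 22.22
position: [0.6621, 0.1611, 0.0222]
ee_rot: [3.136, 0.178, 0.0]
force: [-1.9, -1.8, 6.2]
width: 0.272
gripper_force: 12.0
t 22.23 pos [662.1 161.1  22.2] yaw 6.49 | turn -0.002 then x 0.007 y -0.002 z 0.005
```

Seated. Release, back off, check; then compute the move to the bar.

```bash
python3 -m creep '[[0,0,0,0,0.35],[0,0,0,0,0.5],[0,0,0,0,0.6],[0,0,-0.5,0,0.7],[0,0,-1,0,0.9],[-0.5,0,-1,0,1],[-1,0,-0.5,0,1],[0,0,0,0,1],[0,0,0,0,1]]'
python3 - <<'E'
from h import *
d=shot('wrist','w7.png');P=cloud(d);boards(d)
fit(P,.031,.042,.662,.161,.03)
go(394.6,-283,140,-8.8,60)
E
```

```text
clock: 23.35
position: [0.6032, 0.1545, 0.1428]
ee_rot: [-3.136, -0.178, -0.002]
force: [-0.1, 0.3, 0.1]
width: 0.998
gripper_force: 0.0
green [323.2, 118.0] 662.6 161.3 98.1 79.8 6.5 10093
green [340.3, 343.9] 442.6 117.4 79.4 52.3 -83.3 2171
fit n400 z 36.5: 662.4 161.9  24.9x24.7 yaw -82.94
t 23.40 pos [603.3 154.4 142.1] yaw 6.49 | turn 3.822 then x -4.983 y 11.604 z 0.052
```

View pics/w7.png

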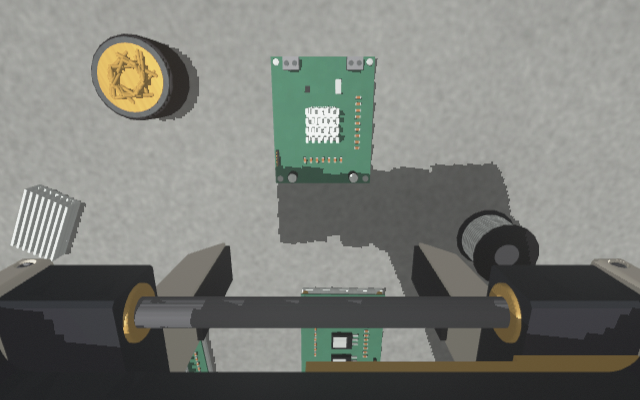

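```bash
python3 -m creep '[[0,0,0,0.95,1],[0,0,0,0.96,1],[0,0,0,0.96,1],[0,0,0,0.95,1],[-0.42,0.97,0,0,1],[-0.42,0.97,0,0,1],[-0.42,0.97,0,0,1],[-0.42,0.97,0,0,1],[-0.42,0.97,0,0,1],[-0.42,0.97,0,0,1],[-0.42,0.97,0,0,1],[-0.42,0.97,0,0,1]]'
python3 -m creep '[[-0.42,0.97,0,0,1],[-0.42,0.97,0,0,1],[-0.42,0.97,0,0,1],[-0.36,0.93,0,0,1],[0,0,0,0,1],[0,0,0,0,1]]'
python3 - <<'E'
from h import *
d=shot('wrist','w8.png');P=cloud(d)
fit(P,.017,.026,.395,-.283,.05);fit(P,.010,.026,.395,-.283,.05)
go(395,-283,4)
E
```

```text
clock: 24.9
position: [0.4222, -0.1333, 0.1415]
ee_rot: [3.132, -0.241, -0.001]
force: [0.7, 0.2, -0.5]
width: 0.998
gripper_force: 0.0
clock: 25.65
position: [0.3353, -0.2737, 0.1415]
ee_rot: [-3.132, 0.241, 0.001]
force: [0.8, -0.6, -0.3]
width: 0.997
gripper_force: 0.0
fit n1411 z 22.5: 395.7 -280.2  80.0x24.0 yaw -10.64
fit n1497 z 22.5: 395.7 -280.2  80.0x24.0 yaw -10.64
t 25.70 pos [ 335.5 -273.3  141.6] yaw -8.73 | turn 0.000 then x 1.508 y 0.015 z 3.439
```

View pics/w8.png

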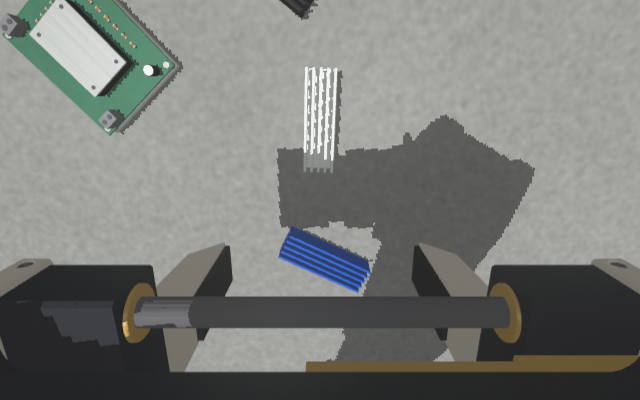

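```bash
python3 -m creep '[[0,0,0,0.478,1],[0.75,-0.108,0,0,1],[0.761,0,0.3,0,1],[0,0,0.7,0,1],[0,0,0.8,0,1],[0,0,0.7,0,1],[0,0,0.5,0,1],[0,0,0.34,0,1],[0,0,0.1,0,1],[0,0,0,0,0.8],[0,0,0,0,0.5],[0,0,0,0,0.2]]' 12
python3 -m creep '[[0,0,0,0,0.2],[0,0,0,0,0.2],[0,0,0,0,0.2],[0,0,0,0,0.2],[0,0,0,0,0.2],[0,0,0,0,0.2]]' 12
python3 -c "
from h import *
go(456.6,118,140,6.2,75)"
```

```text
clock: 27.2
position: [0.3953, -0.2809, 0.0048]
ee_rot: [3.127, -0.293, 0.001]
force: [-0.2, -0.7, -0.6]
width: 0.724
gripper_force: 0.0
clock: 27.95
position: [0.395, -0.2807, 0.0042]
ee_rot: [3.128, -0.293, -0.0]
force: [-0.5, 0.1, 0.3]
width: 0.255
gripper_force: 12.0
t 27.95 pos [ 395.  -280.7    4.2] yaw -10.69 | turn -4.223 then x 0.734 y -9.744 z -3.394
```

```bash
python3 -m creep '[[0,0,-0.3,0,0.2],[0,0,-0.6,-0.8,0.2],[0,0,-0.8,-0.85,0.2],[0,0,-0.8,-0.85,0.2],[0,0,-0.5,-0.86,0.2],[0,0,-0.4,-0.86,0.2],[0.036,-0.97,0,0,0.2],[0.036,-0.97,0,0,0.2],[0.036,-0.97,0,0,0.2],[0.036,-0.97,0,0,0.2],[0.036,-0.97,0,0,0.2],[0.036,-0.97,0,0,0.2]]'
python3 -m creep '[[0.036,-0.97,0,0,0.2],[0.036,-0.97,0,0,0.2],[0.036,-0.97,0,0,0.2],[0.036,-0.97,0,0,0.2],[0,0,0,0,0.2],[0,0,0,0,0.2],[0,0,0,0,0.2]]'
python3 - <<'E'
from h import *
d=shot('wrist','w9.png');P=cloud(d);boards(d);hold(P)
dk=(cv2.cvtColor(d['pixels'],cv2.COLOR_BGR2HSV)[...,1]<90).astype(np.uint8)
dk=cv2.morphologyEx(dk,cv2.MORPH_OPEN,np.ones((9,9)))
[print('tr',*x) for x in blobs(d,dk,.019,150) if abs(x[1]-457)<60 and abs(x[2]-119)<50]
fit(P,.0175,.022,.4566,.119,.034)
go(457,119,23.3)
E
```

```text
clock: 29.45
position: [0.3783, -0.0473, 0.141]
ee_rot: [3.137, 0.169, 0.001]
force: [1.2, 0.0, -1.1]
width: 0.257
gripper_force: 12.0
clock: 30.32
position: [0.3675, 0.1055, 0.1404]
ee_rot: [3.137, 0.167, 0.0]
force: [0.4, -0.0, -0.2]
width: 0.259
gripper_force: 12.0
green [318.6, 77.8] 456.7 119.0 99.1 79.8 5.9 11749
green [594.4, 90.2] 470.2 -110.2 99.9 66.6 32.8 5353
green [108.5, 132.2] 394.7 289.8 99.3 80.5 11.2 6647
front 290 243 [ 11.8 -16.1  -2.7]
front 302 195 [35.7 -9.9 -0.5]
front 314 195 [35.7 -4.2 -0.4]
front 326 195 [35.9  1.5 -1.1]
front 338 195 [36.   7.2 -1.4]
front 350 245 [10.1 13.5 -1.5]
side 222 [[29.2, -12.5, -18.2], [29.1, 11.3, -17.9]]
side 228 [[26.5, -12.5, -18.4], [26.9, 11.3, -19.2]]
side 234 [[23.8, -12.2, -18.6], [23.5, 11.0, -18.0]]
side 240 [[21.2, -12.2, -19.1], [21.3, 11.0, -19.5]]
side 246 [[11.9, -20.7, -5.3], [11.5, 19.6, -4.4]]
side 252 [[11.4, -27.1, -10.9], [12.1, 25.6, -12.3]]
side 258 [[11.6, -27.4, -17.3], [12.3, 27.3, -18.8]]
tr [318.0, 45.5] 482.2 121.0 21.0 17.0 -83.9 754
tr [317.3, 82.4] 456.3 118.8 20.8 16.6 -83.9 663
tr [317.7, 117.1] 430.9 115.7 22.1 16.8 -83.9 641
fit n1709 z 19.7: 456.9 123.4  67.8x37.3 yaw -3.13
t 30.38 pos [367.5 105.5 140.3] yaw 6.08 | turn 0.000 then x 2.260 y -0.098 z 2.926
```

View pics/w9.png

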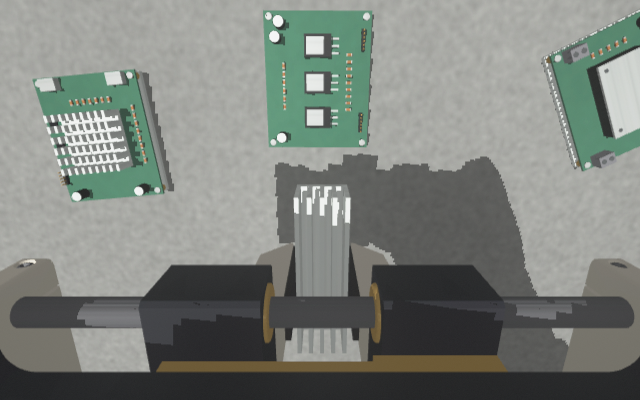

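Run:
```python
from h import *
d=shot('wrist');P=cloud(d);o,M,a=pose();T=(P-o['position'])@M*1000
for c in range(298,350,6):
    t=T[172:200,c];k=np.where((t[:,2]<6)&(t[:,2]>-30))[0]; print(c,172+k[0],t[k[0]].round(1),t[k[0]+1].round(1))
```

```text
298 184 [ 40.5 -11.9   3.4] [ 40.7 -11.7   0.8]
304 185 [40.5 -8.9  1.6] [40.5 -8.8 -0.3]
310 184 [40.7 -6.   2.9] [40.5 -6.   1.6]
316 184 [40.6 -3.2  3.3] [40.7 -3.1  0.8]
322 184 [40.4 -0.3  4.1] [40.8 -0.3  0.4]
328 184 [40.4  2.6  3.8] [40.7  2.6  1. ]
334 184 [40.8  5.5  2.4] [40.6  5.4  1.3]
340 184 [40.6  8.4  3.2] [40.6  8.3  1.2]
346 184 [40.8 11.2  2.3] [40.9 11.1  0.1]
```

```bash
python3 -m creep '[[0.75,-0.05,0.3,0.03,0.2],[0.75,0,0.4,0,0.2],[0.735,0,0.5,0,0.2],[0,0,0.7,0,0.2],[0,0,0.5,0,0.2],[0,0,0.3,0,0.2],[0,0,0.13,0,0.2],[0,0,0.05,0,0.2],[0,0,0,0,0.2],[0,0,0,0,0.2]]'
python3 -c "
from h import *
go(456.05,118.25,22.7,5.95)"
```

```text
clock: 31.68
position: [0.4565, 0.1182, 0.0255]
ee_rot: [-3.137, -0.166, -0.001]
force: [0.1, 0.8, -0.5]
width: 0.261
gripper_force: 12.0
t 31.68 pos [456.5 118.2  25.5] yaw 6.07 | turn 0.029 then x -0.012 y -0.003 z 0.071
```

```bash
python3 -m creep '[[-0.012,0,0.02,0.029,0.2],[0,0,0.02,0,0.2],[0,0,0.02,0,0.2],[0,0,0.01,0,0.2],[0,0,0,0,0.2]]'
python3 -c "
from h import *
go(456.05,118.25,22.7,5.95)"
```

```text
clock: 32.3
position: [0.4557, 0.118, 0.0231]
ee_rot: [3.137, 0.163, 0.001]
force: [-4.0, -0.9, 16.5]
width: 0.26
gripper_force: 12.0
t 32.30 pos [455.7 118.   23.1] yaw 5.95 | turn -0.000 then x 0.008 y -0.005 z 0.009
```

```bash
python3 -m creep '[[0,0,-0.015,0,0.2],[0,0,0,0,0.35],[0,0,0,0,0.5],[0,0,0,0,0.6],[0,0,-0.5,0,0.7],[0,0,-1,0,0.9],[-0.5,0,-1,0,1],[-1,0,-0.5,0,1],[-0.6,0,0,0,1],[0,0,0,0,1],[0,0,0,0,1]]'
python3 - <<'E'
from h import *
d=shot('wrist','w10.png');P=cloud(d);boards(d)
fit(P,.034,.045,.4566,.119,.05)
go(546,397,140,-19.5,60)
E
```

```text
clock: 33.67
position: [0.373, 0.1095, 0.1429]
ee_rot: [-3.137, -0.163, -0.001]
force: [0.5, 0.3, 0.1]
width: 0.999
gripper_force: 0.0
green [321.8, 85.6] 456.6 119.0 99.0 79.8 5.9 8642
green [594.7, 97.3] 470.3 -110.3 100.0 67.0 32.8 5195
green [116.1, 139.6] 394.6 289.8 99.2 80.5 11.2 6406
fit n1822 z 41.6: 456.7 118.8  80.0x24.0 yaw 5.96
t 33.73 pos [373.1 109.5 142.8] yaw 5.94 | turn 6.360 then x 0.174 y -8.218 z 0.070
```

View pics/w10.png

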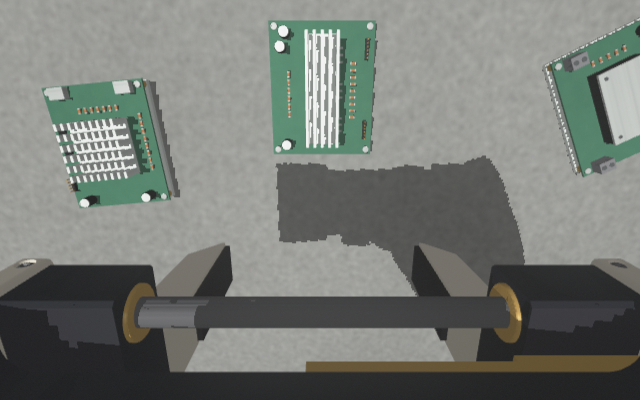

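```bash
python3 -m creep '[[0,0,0,0.91,1],[0,0,0,0.91,1],[0,0,0,0.91,1],[0,0,0,0.91,1],[0,0,0,0.91,1],[0,0,0,0.91,1],[0,0,0,0.9,1],[0.02,-1,0,0,1],[0.02,-1,0,0,1],[0.02,-1,0,0,1],[0.02,-1,0,0,1],[0.02,-1,0,0,1]]'
python3 -m creep '[[0.02,-1,0,0,1],[0.02,-1,0,0,1],[0.02,-1,0,0,1],[0.01,-0.2,0,0,1],[0,0,0,0,1],[0,0,0,0,1]]'
python3 - <<'E'
from h import *
d=shot('wrist','w11.png');P=cloud(d)
fit(P,.013,.025,.546,.397,.05)
go(546,397,4)
E
```

```text
clock: 35.22
position: [0.4439, 0.298, 0.1422]
ee_rot: [3.096, -0.533, -0.0]
force: [1.0, 0.9, 0.5]
width: 1.005
gripper_force: 0.0
clock: 35.98
position: [0.4882, 0.4147, 0.1425]
ee_rot: [3.095, -0.534, -0.0]
force: [0.4, -0.1, 0.1]
width: 1.001
gripper_force: 0.0
fit n1557 z 17.6: 546.2 399.0  57.5x37.0 yaw -20.27
t 36.02 pos [488.2 414.8 142.7] yaw -19.57 | turn 0.000 then x 1.510 y -0.065 z 3.468
```

View pics/w11.png

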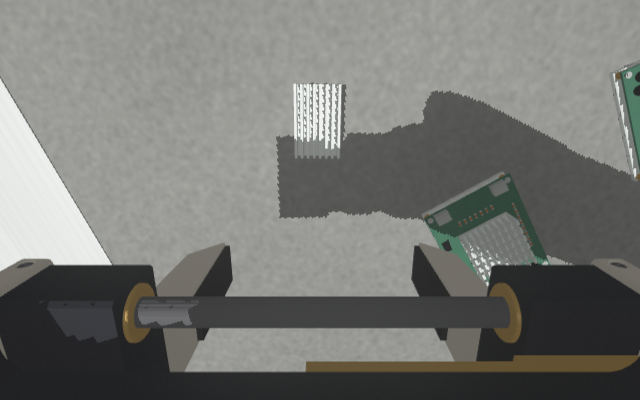

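```bash
python3 -m creep '[[0,0,0,0.175,1],[0.75,-0.132,0,0,1],[0.747,0,0.3,0,1],[0,0,0.7,0,1],[0,0,0.8,0,1],[0,0,0.7,0,1],[0,0,0.5,0,1],[0,0,0.36,0,1],[0,0,0.11,0,1],[0,0,0,0,0.8],[0,0,0,0,0.5],[0,0,0,0,0.3]]' 12
python3 -m creep '[[0,0,0,0,0.3],[0,0,0,0,0.3],[0,0,0,0,0.3],[0,0,0,0,0.3],[0,0,0,0,0.3],[0,0,0,0,0.3]]' 12
python3 -c "
from h import *
go(472,-115,145,32.9,75)"
```

```text
clock: 37.52
position: [0.5464, 0.4008, 0.0048]
ee_rot: [-3.092, 0.551, -0.001]
force: [0.4, -0.3, 0.2]
width: 0.726
gripper_force: 0.0
clock: 38.28
position: [0.546, 0.4004, 0.0041]
ee_rot: [3.093, -0.551, -0.0]
force: [-1.3, -0.2, 1.1]
width: 0.401
gripper_force: 12.0
t 38.27 pos [546.  400.4   4.1] yaw -20.19 | turn -13.274 then x -10.428 y 9.814 z -3.523
```

```bash
python3 -m creep '[[0,0,-0.3,-0.3,0.3],[0,0,-0.6,-1,0.3],[0,0,-0.8,-1,0.3],[0,0,-0.8,-1,0.3],[0,0,-0.6,-1,0.3],[0,0,-0.4,-1,0.3],[0,0,0,-1,0.3],[0,0,0,-1,0.3],[0,0,0,-1,0.3],[0,0,0,-1,0.3],[0,0,0,-1,0.3],[0,0,0,-1,0.3]]'
python3 -m creep '[[0,0,0,-1,0.3],[0,0,0,-0.97,0.3],[-0.95,0.9,0,0,0.3],[-0.95,0.9,0,0,0.3],[-0.95,0.9,0,0,0.3],[-0.95,0.9,0,0,0.3],[-0.95,0.9,0,0,0.3],[-0.95,0.9,0,0,0.3],[-0.95,0.9,0,0,0.3],[-0.95,0.9,0,0,0.3],[-0.95,0.9,0,0,0.3],[-0.95,0.9,0,0,0.3]]'
python3 -m creep '[[-0.9,0.8,0,0,0.3],[0,0,0,0,0.3],[0,0,0,0,0.3],[0,0,0,0,0.3]]'
cat > m.py <<'E'
from h import *
d=shot('wrist','w12.png');P=cloud(d);boards(d)
o,M,a=pose();T=(P-o['position'])@M*1000
for c in range(286,362,10):
    t=T[170:240,c];k=np.where((t[:,2]<6)&(t[:,2]>-30))[0]
    if len(k):print('front',c,170+k[0],t[k[0]+1].round(1))
for r in range(214,246,6):
    t=T[r,262:385];t=t[(t[:,2]>-22)&(t[:,2]<8)]
    if len(t):print('side',r,t[[0,-1]].round(1).tolist())
[print('lid',*x) for x in blobs(d,bright(d,165),.0265,500) if abs(x[1]-472)<40 and abs(x[2]+115)<40]
fit(P,.024,.030,.472,-.115,.04)
go(472,-115,30.5,32.9)
E
python3 m.py
```

```text
clock: 39.78
position: [0.5462, 0.4005, 0.1449]
ee_rot: [-3.066, -0.685, -0.001]
force: [0.7, -0.3, -0.5]
width: 0.401
gripper_force: 12.0
clock: 41.28
position: [0.4223, -0.1098, 0.145]
ee_rot: [3.012, 0.891, 0.002]
force: [1.5, -0.9, -0.9]
width: 0.405
gripper_force: 12.0
clock: 41.78
position: [0.4101, -0.1533, 0.1443]
ee_rot: [-3.012, -0.893, -0.001]
force: [0.6, 0.7, 0.1]
width: 0.4
gripper_force: 12.0
green [326.6, 97.9] 474.4 -115.5 98.5 79.8 33.0 8190
front 286 206 [ 30.6 -17.3  -1. ]
front 296 206 [ 30.  -12.6   0.8]
front 306 206 [30.3 -7.8 -0.1]
front 316 206 [30.2 -2.9  0.3]
front 326 206 [30.3  1.9 -0. ]
front 336 206 [30.6  6.7 -0.8]
front 346 206 [30.2 11.6  0.2]
front 356 206 [30.2 16.4  0.3]
side 214 [[30.2, -18.7, -9.9], [30.0, 17.8, -9.3]]
side 220 [[29.1, -18.7, -14.6], [28.8, 17.8, -13.9]]
side 226 [[26.0, -18.4, -14.0], [25.9, 17.9, -13.7]]
side 232 [[22.9, -18.6, -13.4], [23.2, 17.9, -14.4]]
side 238 [[20.0, -18.7, -13.6], [19.7, 18.2, -13.0]]
side 244 [[11.9, -24.6, -2.3], [12.3, 23.9, -3.3]]
lid [325.9, 102.3] 474.3 -115.3 58.3 37.1 32.9 3812
fit n3760 z 27.1: 474.4 -115.4  57.0x37.1 yaw 32.92
t 41.83 pos [ 410.1 -153.4  144.2] yaw 33.03 | turn 0.033 then x 1.821 y 0.035 z 2.843
```

View pics/w12.png

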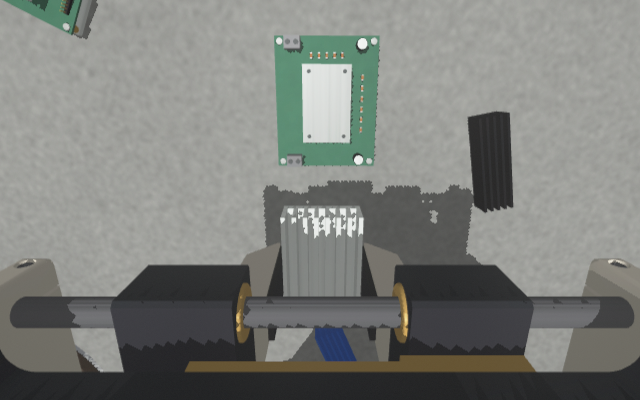

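```bash
python3 -m creep '[[0.65,0.088,0.2,0.02,0.3],[0.65,0,0.4,0,0.3],[0.538,0,0.5,0,0.3],[0,0,0.7,0,0.3],[0,0,0.5,0,0.3],[0,0,0.3,0,0.3],[0,0,0.14,0,0.3],[0,0,0.05,0,0.3],[0,0,0,0,0.3],[0,0,0,0,0.3]]'
python3 -c "
from h import *
go(473.7,-116.35,30.5,32.95)"
```

```text
clock: 43.08
position: [0.4736, -0.1177, 0.0329]
ee_rot: [3.013, 0.887, 0.001]
force: [0.1, -0.2, -0.8]
width: 0.401
gripper_force: 12.0
t 43.08 pos [ 473.6 -117.7   32.9] yaw 32.81 | turn -0.036 then x 0.020 y -0.028 z 0.061
```

```bash
python3 -m creep '[[0.02,-0.028,0,-0.036,0.3],[0,0,0.02,0,0.3],[0,0,0.02,0,0.3],[0,0,0.015,0,0.3],[0,0,0,0,0.3]]'
python3 -c "
from h import *
go(473.7,-116.35,30.5,32.95)"
```

```text
clock: 43.7
position: [0.4733, -0.1163, 0.0304]
ee_rot: [3.013, 0.891, -0.0]
force: [-1.1, -0.3, 5.2]
width: 0.403
gripper_force: 12.0
t 43.70 pos [ 473.3 -116.3   30.4] yaw 32.95 | turn 0.001 then x 0.008 y 0.008 z -0.002
```

```bash
python3 -m creep '[[0.008,0,0,0,0.3],[0,0,0,0,0.5],[0,0,0,0,0.65],[0,0,0,0,0.75],[0,0,-0.5,0,0.8],[0,0,-1,0,0.9],[-0.5,0,-1,0,1],[-1,0,-0.5,0,1],[-0.4,0,0,0,1],[0,0,0,0,1],[0,0,0,0,1]]'
python3 - <<'E'
from h import *
d=shot('wrist');P=cloud(d);boards(d)
fit(P,.036,.048,.4744,-.1155,.045)
t=shot('top','top2.png')
[print(*x) for x in blobs(t,bright(t),.04,40) if 150<x[1]<900 and abs(x[2])<500]
E
```

```text
clock: 45.08
position: [0.4104, -0.1567, 0.1496]
ee_rot: [-3.011, -0.892, 0.0]
force: [0.3, -0.1, 0.6]
width: 0.998
gripper_force: 0.0
green [322.9, 95.3] 474.2 -115.6 98.4 79.7 33.0 7415
fit n1939 z 44.0: 474.2 -115.2  57.9x37.1 yaw 32.88
[274.0, 193.8] 512.1 -42.4 1744.4 931.6 89.7 172270
[254.8, 138.5] 663.5 158.4 44.5 26.8 1.7 120
[206.8, 247.7] 395.7 284.6 53.5 48.9 12.1 397
```

View pics/top2.png

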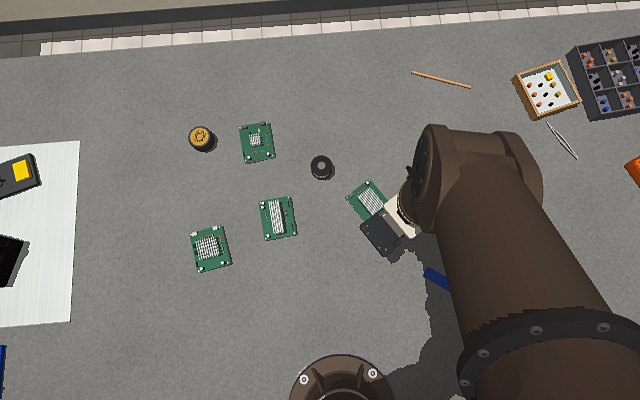

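All four sinks sit on their parts: the oblong measures (474.2, -115.2) mm against the module at (474.4, -115.4) mm. The top view shows the reel (321,167) and cleaner (201,138) unmoved.

```bash
python3 -c "
from cell import sign_off
print(sign_off())"
```

```text
the job is handed in; nothing more can be done
None
```

All four heatsinks are on their parts, each measured within about 1 mm and 1° of centre and square; reel and tip cleaner look unmoved, and the job was handed in at about 45 s.

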